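Lay the bench tools into the kit tray in order of use

ROBOT

A 6-joint arm with a two-finger parallel gripper is mounted at the origin on the work surface. World frame = base frame: x ahead of the robot, y to its left, z up, the work surface at z = 0. Lengths are in mm, angles in degrees, forces in N, time in s.
With the tool pointing down it reaches from about 300 to 850 mm from the base axis. Payload 4.2 kg.
Tool frame: the origin (TCP) lies at the centre of the arm's flange, where the gripper is bolted on; the fingertips stand 191 mm ahead of it and the grasp point (between the pads) lies 172 mm ahead of it; z points along the fingers, x is the direction in which the jaws open and shut, and the axes are right-handed (so a half turn about z gives the same grasp; the last joint's range is limited). The gripper opens to 91 mm and grips with 3 to 60 N. Pads are 32 mm wide; open, the fingers measure 118 mm over their backs; the gripper's body (76 mm by 178 mm) begins 60 mm behind the grasp point.
Start: joints at [-76.662, 18.312, 89.639, -0, 72.044, -1.146], TCP at [143.815, -556.723, 404.776] pointing down, gripper open.
Joint ranges: [-177.97, 177.97], [-48.28, 115.42], [12.27, 149.76], [-77.06, 257.06], [2.81, 150.46], [-146.56, 146.56]. Speed limits (degrees/s): [147.25, 147.25, 180, 180, 180, 180].

INTERFACE

Orientations are given as [roll, pitch, yaw] about the fixed x, y, z axes, in that order (R = Rz(yaw) Ry(pitch) Rx(roll)).
In Python, from workcell import telemetry, imaging, env gives the robot as it stands. The module is installed in compiled form; this text tells all that it offers.
- The arm moves only by the tool jog_arm, never from a script. Its argument "series" is a list of rows, each a list of 3 entries, a list of its own where there are three numbers: the shift along the world's x, y, z in mm, then the turn, a rotation vector about the world's x, y, z in rad, then the opening, from 0 (shut) to 1 (fully open). In form: [[[x, y, z], [ax, ay, az], jaw], ...]. A call has exactly 5 rows; each row is the pose to reach, as a shift and turn from the pose measured when the call began; what a row does not reach only later rows make up. A row lasts 1/12 s, in which the tool goes at most 41.7 mm and 7.16 degrees, less where a joint would pass 70% of its speed; a pose out of reach is approached as far as the arm can. A call with a gripper value outside its range is refused whole. The fingers move at their own pace and stop on an object; "squeeze" is the grip in N (left out, the last holds). Time passes only in rows, so rows that repeat a pose let the fingers close, or fill a call up. It gives the time, the measured TCP pose, the force and the opening at its end, in the units of the state.
- telemetry.state(): the state, without advancing time (a new reading comes with each control period).
- imaging.grab_frame(name): name is "scene" or "top" or "wrist"; returns a dict with "pixels" (400x640x3 uint8, red, green, blue), "fov_y" (degrees; the focal length in pixels is half the picture's height over the tangent of half this angle, whatever the lens; pixels are square), "cx", "cy" (the principal point, pixels), "R" (3x3) and "t" (3): a world point X has camera coordinates R X + t; the wrist camera has in their place "T_tool_cam" (4x4, takes a point from camera to tool coordinates, whose origin is the TCP and whose axes are the tool frame's). Camera axes: x right, y down, z forward; pixel columns grow to the right and rows downward; lengths in mm; the calibration is good to about 2 mm. A picture is of the moment at which its call begins: read the wrist's pose just before it. There is no depth.
- env.job_done(): hands the job in, once; it reports no verdict.
The state is a dict: "time_s": time; "qpos": joint angles; "qvel": joint speeds; "effort": joint torques, N m; "ee_pos": TCP position; "ee_rot": TCP orientation; "force": force on the tool from outside, world axes, zero at the start; "torque": the same for the moment, N m; "gripper_width": finger opening in mm.
Only numpy, scipy, OpenCV 4.12 (cv2) and the standard library are available. Lean on these libraries where they do the work, as an engineer would, in place of code of your own. Each camera call takes 0.05 s, during which the arm holds its last target.

TASK

Lay the three hand tools into the white kit tray, one to a lane, in the order they will be used counting from the end with the orange clip: first the red probe, then the yellow spatula in the middle lane, last the black-gripped tweezers. Each should lie flat on the floor of its lane, along the lane and not propped on a rib or the rim; set them down rather than drop them, and leave the jar, the spool and the meter where they stand.

Things in the scene. Friction and masses are not known exactly. Their poses are not given: they have to be found in the camera images.
- tray: White kit tray, fixed, 190 (x) by 228 mm (y), on a mat 2 mm thick. Origin: centre of its underside, z up. Floor 3 mm thick; rim 5 mm thick, 12 mm high from the underside; two grey ribs along x, 4 mm thick, 9 mm high from the underside, at y = +35 and -35 mm, part it into three lanes along x, 180 mm long, 66 mm wide or more, centred at y = +70, 0, -70 mm.
- lane_left (a point): Centre of the floor of the lane at the tray's +y end. Axes as the tray's.
- lane_mid (a point): Centre of the floor of the middle lane. Axes as the tray's.
- lane_right (a point): Centre of the floor of the lane at the tray's -y end. Axes as the tray's.
- start_clip: Orange block 60 x 14 x 20 mm, fixed just outside one short end of the tray (121 mm from the tray's centre, at its +y or its -y end, drawn anew each time): the order of use starts at this end. Origin at the centre of its underside.
- plain_clip: Grey block of the same size, fixed outside the tray's other end (121 mm from the tray's centre). Origin at the centre of its underside.
- probe: Red test probe, 150 mm long, no cable: handle 16 mm wide, 18 mm high from x = -75 to +8 mm, black finger guard 22 mm wide to x = +20 mm, thin steel tip to x = +75 mm, 9 mm above the underside. Origin under mid-length, at the underside; x to the working end, z up. About 27 to 60 g, balances near x = -20 mm: grip there, across y. Starts flat on the mat.
- spatula: Spatula, 150 mm long: yellow handle 16 mm wide, 16 mm high from x = -75 to +20 mm, then a flat steel blade up to 22 mm wide to x = +75 mm, 8 mm above the underside. Origin under mid-length, at the underside; x to the working end, z up. About 27 to 60 g, balances near x = -20 mm: grip there, across y. Starts flat on the mat.
- tweezers: Rigid steel tweezers, 150 mm long: two black grip sleeves, 18 mm wide over both, 14 mm high, from x = -47 to +17 mm; steel arms to x = -75 and +75 mm, 2.5 mm or more above the underside. Do not flex. Origin under mid-length, at the underside; x to the working end, z up. About 27 to 60 g, balances near x = -20 mm: grip there, across y. Starts flat on the mat.
- jar: Bystander: amber glass jar, 48 mm across and 48 mm high, standing loose. Origin at the centre of its underside.
- spool: Bystander: metal spool, 54 mm across and 40 mm high, standing loose. Origin at the centre of its underside.
- meter: Bystander: black hand-held meter lying loose, 130 x 70 x 41 mm. Origin at the centre of its underside, x along its length.

How it is judged:
By the outcome, as a careful person would: the job done as asked, in the order asked, and still so for the second after the job is handed in, with the robot touching nothing.
It also fails if it takes over 72 s, if anything falls off the work surface, if the arm or the gripper's body presses on something with over 40 N, if the wrist force passes 120 N, or if a joint passes its speed limit or range.

## Working session

There is one attempt and no reset: what is moved stays moved. The work goes in short steps, Python scripts to look and compute and a tool call to move; the robot and the scene stay as the last step left them, time stands still between calls to the robot, and variables do not carry over. Pictures are saved under pics/ and viewed, and the job is handed in when it is done.

Besides the shell and the picture viewer there is one more tool, called after "Emit:" by a JSON object that holds its "method" and its "body", one argument or row to a line. jog_arm: Moves the arm, as the interface text tells. Its arguments: {"type":"object","properties":{"series":{"type":"array"},"squeeze":{"type":"number"}},"required":["series"]}

```bash
mkdir -p pics; python3 - <<'E'
from workcell import telemetry, imaging, env
import cv2,pickle
s=telemetry.state();print(s)
for n in ["scene","top"]:
    f=imaging.grab_frame(n);pickle.dump(f,open(f'{n}.pkl','wb'))
    cv2.imwrite(f'pics/{n}0.png',f['pixels'][:,:,::-1]);print({k:v for k,v in f.items() if k!='pixels'})
E
```

```text
{'time_s': 0.0, 'qpos': array([-7.66629609e+01,  1.83524071e+01,  8.97081555e+01,  2.47885042e-05,
        7.20417207e+01, -1.14455943e+00]), 'qvel': array([ 0.0486281 , -0.0166624 , -0.0060226 , -0.13681458, -0.02575612,
       -0.00742521]), 'effort': array([ 6.22377265e-04, -4.12459445e+01, -2.31972259e+01,  7.29446299e-02,
        4.56104719e-02, -1.32793698e-04]), 'ee_pos': array([ 143.76506329, -556.56458404,  403.9004307 ]), 'ee_rot': array([-1.79997933e+02,  1.02262394e-01, -7.55184073e+01]), 'force': array([ 0.11667466, -0.2302703 , -0.5159582 ]), 'torque': array([ 0.01291158, -0.01646854, -0.01679228]), 'gripper_width': 91.04928752568254}
{'fov_y': 48.481089624257834, 'cx': 315.51810795507157, 'cy': 195.7044380041625, 'R': array([[ 0.84263667,  0.53847295, -0.00321366],
       [ 0.35421643, -0.55877565, -0.74986699],
       [-0.40557881,  0.63072709, -0.66158081]]), 't': array([-556.88206236, -161.97021797, 1384.72351119])}
{'fov_y': 56.025369086602815, 'cx': 318.36026532247587, 'cy': 201.36184835094826, 'R': array([[-3.01377773e-02, -9.99545615e-01,  5.27691745e-04],
       [-9.84984086e-01,  2.96089312e-02, -1.70087215e-01],
       [ 1.69994306e-01, -5.64581858e-03, -9.85428872e-01]]), 't': array([ 65.35228482, 622.97373975, 948.93312781])}
```

View pics/scene0.png

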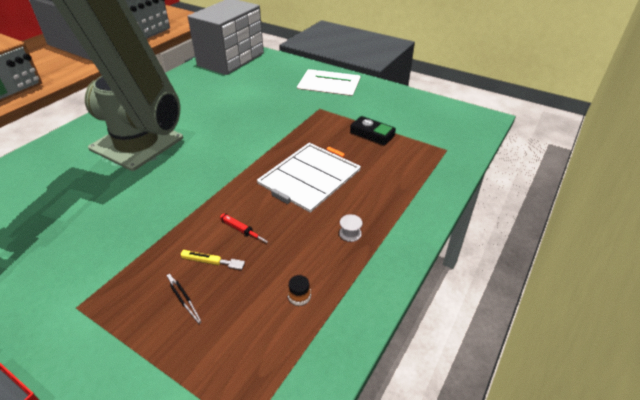

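View pics/top0.png

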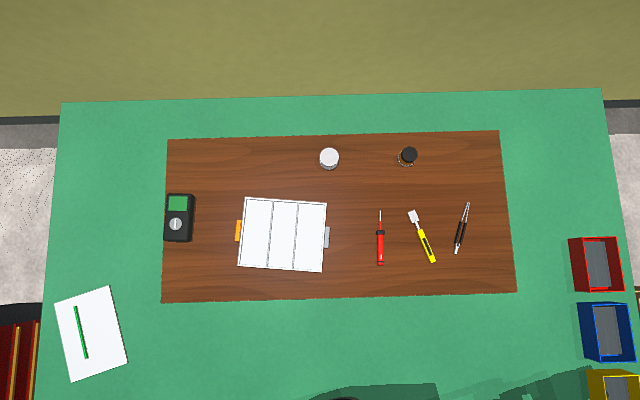

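```bash
cat > h.py <<'E'
import numpy as np,cv2,pickle
def cast(f,uv,z,R=None,t=None):
    uv=np.atleast_2d(uv).astype(float);F=200/np.tan(np.radians(f['fov_y']/2))
    R=f['R'] if R is None else R; t=f['t'] if t is None else t
    d=np.c_[(uv[:,0]+0.-f['cx'])/F,(uv[:,1]-f['cy'])/F,np.ones(len(uv))]@R
    C=-R.T@t
    return C+d*((z-C[2])/d[:,2])[:,None]
def wristRt(f,s):
    from scipy.spatial.transform import Rotation as Ro
    T=np.eye(4);T[:3,:3]=Ro.from_euler('xyz',s['ee_rot'],degrees=True).as_matrix();T[:3,3]=s['ee_pos']
    M=np.linalg.inv(T@f['T_tool_cam']);return M[:3,:3],M[:3,3]
def hsv(f): return cv2.cvtColor(f['pixels'],cv2.COLOR_RGB2HSV)
def axis(mask):
    n,l,st,c=cv2.connectedComponentsWithStats(mask.astype(np.uint8))
    i=1+np.argmax(st[1:,4]);ys,xs=np.where(l==i);return np.c_[xs,ys]
def ends(P):
    P=P[:,:2];c=P.mean(0);u,s,v=np.linalg.svd(P-c,full_matrices=False);d=v[0];d=d if d[0]>0 else -d
    w=(P-c)@d;m=(P-c)@v[1]
    return c,np.degrees(np.arctan2(d[1],d[0])),w.min(),w.max(),c+d*(w.min()+w.max())/2,d
E
cat > m.py <<'E'
from h import *
for n in ['top','scene']:
    f=pickle.load(open(n+'.pkl','rb'));H=hsv(f);h,s,v=[H[...,i].astype(int) for i in range(3)]
    roi=np.zeros(h.shape,bool)
    if n=='top': roi[180:300,165:520]=1
    else: roi[120:340,130:400]=1
    ms={'red':((h<5)|(h>174))&(s>180)&(v>120)&roi,'yel':(abs(h-29)<5)&(s>150)&(v>120)&roi,'org':(abs(h-14)<4)&(s>200)&(v>180)&roi,'white':(s<30)&(v>205)&roi}
    R2=roi.copy()
    if n=='top': R2[:,:440]=0; R2[:,485:]=0
    else: R2[:270]=0; R2[:,:160]=0;R2[:,205:]=0
    ms['twz']=(s<90)&R2
    ms['twzblk']=(s<90)&(v<75)&R2
    for k,m in ms.items():
        if m.sum()<5: print(n,k,m.sum());continue
        px=axis(m);z={'red':13,'yel':13,'org':22,'white':5,'twz':9,'twzblk':12}[k]
        e=ends(cast(f,px,z));print(n,k,len(px),px.mean(0).round(1),'c',e[0].round(1),'ang',e[1].round(1),'len',round(e[3]-e[2],1),'mid',e[4].round(1))
        if k=='white':
            hull=cv2.convexHull(px.astype(np.float32));ap=cv2.minAreaRect(cast(f,hull[:,0],14)[:,:2].astype(np.float32));print('  rect z14',ap)
E
python3 m.py; python3 - <<'E'
import cv2
a=cv2.imread('pics/top0.png')[190:280,220:490];cv2.imwrite('pics/topz.png',cv2.resize(a,None,fx=2.9,fy=2.9,interpolation=cv2.INTER_CUBIC))
E
```

```text
top red 149 [380.4 246.3] c [ 502.6 -118.7] ang -2.7 len 70.5 mid [ 500.9 -118.6]
top yel 171 [425.7 245.6] c [ 500.8 -241.8] ang 19.5 len 93.5 mid [ 501.1 -241.7]
top org 4 [239.  235.5] c [542.8 264. ] ang 0.3 len 8.1 mid [542.8 264. ]
top white 5479 [282.6 234.7] c [543.4 147.5] ang 84.2 len 230.0 mid [543.6 148.9]
  rect z14 ((545.2459106445312, 147.73385620117188), (227.29287719726562, 189.58656311035156), 83.94435119628906)
top twz 235 [461.  228.2] c [ 545.8 -344.1] ang -19.6 len 150.3 mid [ 548.1 -344.9]
top twzblk 56 [457.6 231.6] c [ 536.2 -332.5] ang -19.7 len 62.8 mid [ 535.3 -332.2]
scene red 180 [234.2 222.4] c [ 493.2 -113.3] ang -2.6 len 85.7 mid [ 488.  -113.1]
scene yel 138 [200.1 256.3] c [ 499.2 -240.3] ang 19.9 len 93.4 mid [ 498.3 -240.7]
scene org 1
scene white 3152 [308.5 175.6] c [541.5 150.9] ang 84.6 len 234.4 mid [542.3 159.8]
  rect z14 ((543.2402954101562, 150.8822784423828), (230.27769470214844, 192.54356384277344), 84.04585266113281)
scene twz 277 [183.9 298.7] c [ 548.6 -342.6] ang -19.6 len 156.4 mid [ 544.3 -341.1]
scene twzblk 41 [177.3 294.7] c [ 532.7 -344.5] ang -20.3 len 63.5 mid [ 532.4 -344.4]
```

View pics/topz.png

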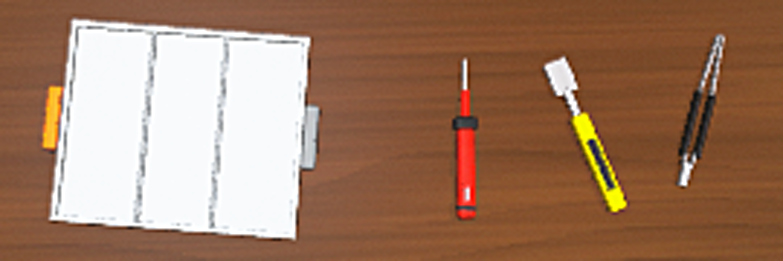

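Emit:
{"method": "jog_arm", "body": {
  "series": [
    [[20, 24, -5], [0, 0, -0.05], 1],
    [[50, 60, -15], [0, 0, -0.1], 1],
    [[80, 97, -25], [0, 0, -0.17], 1],
    [[110, 135, -35], [0, 0, -0.24], 1],
    [[135, 165, -40], [0, 0, -0.3], 1]
  ],
  "squeeze": 25
}}

```text
time_s: 0.52
ee_pos: [267.5, -404.1, 365.9]
ee_rot: [180.0, 0.2, -93.0]
force: [0.6, 0.4, 0.0]
gripper_width: 90.9
```

Emit:
{"method": "jog_arm", "body": {
  "series": [
    [[25, 30, -5], [0, 0, 0], 1],
    [[50, 62, -10], [0, 0, 0], 1],
    [[76, 94, -15], [0, 0, 0], 1],
    [[102, 126, -20], [0, 0, 0], 1],
    [[125, 155, -25], [0, 0, 0], 1]
  ]
}}

```text
time_s: 0.93
ee_pos: [393.4, -247.0, 340.5]
ee_rot: [180.0, 0.2, -92.9]
force: [0.4, -1.1, 0.3]
gripper_width: 91.0
```

Emit:
{"method": "jog_arm", "body": {
  "series": [
    [[22, 30, 0], [0, 0, 0], 1],
    [[45, 62, 0], [0, 0, 0], 1],
    [[68, 94, 0], [0, 0, 0], 1],
    [[85, 118, 0], [0, 0, 0], 1],
    [[90, 125, 0], [0, 0, 0], 1]
  ]
}}

```text
time_s: 1.35
ee_pos: [485.3, -119.0, 340.2]
ee_rot: [180.0, 0.3, -92.7]
force: [-0.0, 0.5, -0.3]
gripper_width: 91.4
```

```bash
python3 - <<'E'
from workcell import telemetry, imaging
import cv2,pickle
s=telemetry.state();f=imaging.grab_frame('wrist');pickle.dump((s,f),open('w1.pkl','wb'))
print(s['time_s'],s['ee_pos'],s['ee_rot'],f['T_tool_cam'].round(3),f['fov_y'],f['cx'],f['cy'])
cv2.imwrite('pics/w1.png',f['pixels'][:,:,::-1])
E
```

```text
1.35 [ 485.26401189 -118.9973091   340.21553755] [179.99193035   0.25339246 -92.71935004] [[ 1.0000e+00 -0.0000e+00  1.0000e-03  1.7700e-01]
 [-0.0000e+00  9.6100e-01  2.7700e-01 -7.8791e+01]
 [-1.0000e-03 -2.7700e-01  9.6100e-01  2.0386e+01]
 [ 0.0000e+00  0.0000e+00  0.0000e+00  1.0000e+00]] 64.62434058709788 323.73349349105206 196.27353537869507
```

View pics/w1.png

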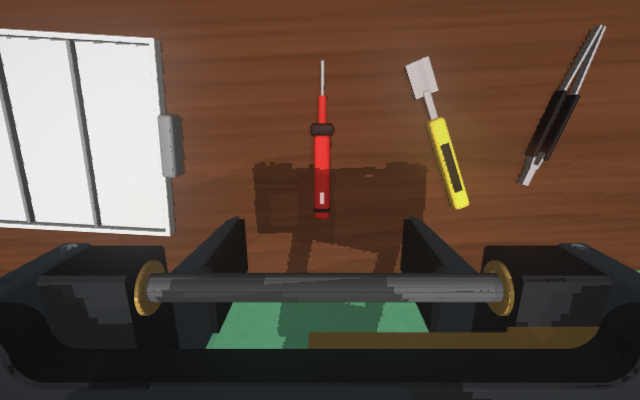

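```bash
python3 - <<'E'
from h import *
s,f=pickle.load(open('w1.pkl','rb'));R,t=wristRt(f,s)
for k,a,b,z in [('probe',(322,217),(322.5,61),11),('spat',(462,207),(422,60),10),('twz',(525,184),(602,27),8),('sleeve',(530,155),(571,94),13),('tray',(158,38),(174,234),14),('rib',(70,41),(98,226),11),('rib2',(0,107),(30,220),11)]:
    P=cast(f,[a,b],z,R,t)[:,:2];d=P[1]-P[0];L=np.linalg.norm(d);c=P.mean(0)
    print(k,P.round(1).tolist(),'L',L.round(1),'ang',np.degrees(np.arctan2(d[1],d[0])).round(1),'mid',c.round(1),'grip',(c-20*d/L).round(1))
E
```

```text
probe [[452.8, -114.6], [602.3, -122.4]] L 149.7 ang -3.0 mid [ 527.6 -118.5] grip [ 507.6 -117.4]
spat [[456.7, -258.9], [599.0, -212.4]] L 149.7 ang 18.1 mid [ 527.8 -235.7] grip [ 508.8 -241.9]
twz [[477.7, -321.5], [618.7, -371.2]] L 149.5 ang -19.4 mid [ 548.2 -346.4] grip [ 529.3 -339.7]
sleeve [[508.0, -319.5], [563.0, -349.6]] L 62.7 ang -28.7 mid [ 535.5 -334.5] grip [ 518.  -324.9]
tray [[627.6, 21.5], [442.2, 40.7]] L 186.5 ang 174.1 mid [534.9  31.1] grip [554.8  29. ]
rib [[629.6, 102.0], [453.6, 120.4]] L 177.0 ang 174.0 mid [541.6 111.2] grip [561.5 109.1]
rib2 [[576.7, 183.5], [463.5, 189.8]] L 113.4 ang 176.8 mid [520.1 186.6] grip [540.1 185.5]
```

Emit:
{"method": "jog_arm", "body": {
  "series": [
    [[10, 1, -20], [0, 0, 0], 0.8],
    [[22, 1.5, -45], [0, 0, 0], 0.8],
    [[22, 1.5, -75], [0, 0, 0], 0.8],
    [[22, 1.5, -105], [0, 0, 0], 0.8],
    [[22, 1.5, -118], [0, 0, 0], 0.8]
  ]
}}

```text
time_s: 1.82
ee_pos: [505.0, -118.8, 218.6]
ee_rot: [179.6, 0.3, -92.8]
force: [-0.2, -1.0, 0.4]
gripper_width: 73.3
```

Emit:
{"method": "jog_arm", "body": {
  "series": [
    [[2, 1, -10], [0.006, 0, 0], 0.8],
    [[2, 1, -21], [0.006, 0, 0], 0.8],
    [[2, 1, -21], [0.006, 0, 0], 0.4],
    [[2, 1, -21], [0.006, 0, 0], 0],
    [[2, 1, -21], [0.006, 0, 0], 0]
  ]
}}

```text
time_s: 2.23
ee_pos: [507.2, -118.4, 198.4]
ee_rot: [179.6, 0.6, -92.8]
force: [0.5, -0.8, -0.1]
gripper_width: 55.9
```

Emit:
{"method": "jog_arm", "body": {
  "series": [
    [[0, 0, 0], [0, 0, 0], 0],
    [[0, 0, 0], [0, 0, 0], 0],
    [[0, 0, 0], [0, 0, 0], 0],
    [[0, 0, 0], [0, 0, 0], 0],
    [[0, 0, 0], [0, 0, 0], 0]
  ]
}}

```text
time_s: 2.65
ee_pos: [507.2, -118.4, 198.7]
ee_rot: [179.7, 0.6, -92.8]
force: [-0.3, -0.7, -0.7]
gripper_width: 22.5
```

Emit:
{"method": "jog_arm", "body": {
  "series": [
    [[0, 0, 0], [0, 0, 0], 0],
    [[0, 0, 0], [0, 0, 0], 0],
    [[0, 0, 0], [0, 0, 0], 0],
    [[0, 0, 0], [0, 0, 0], 0],
    [[0, 0, 0], [0, 0, 0], 0]
  ]
}}

```text
time_s: 3.07
ee_pos: [507.2, -118.3, 198.8]
ee_rot: [179.7, 0.6, -92.8]
force: [-0.5, 0.2, 2.3]
gripper_width: 15.9
```

Emit:
{"method": "jog_arm", "body": {
  "series": [
    [[0, 0, 8], [0, 0, 0], 0],
    [[0, 0, 20], [0, 0, 0], 0],
    [[0, 5, 40], [0, 0, 0], 0],
    [[2, 20, 60], [0, 0, 0], 0],
    [[4, 45, 70], [0, 0, 0], 0]
  ]
}}

```text
time_s: 3.48
ee_pos: [511.9, -74.2, 271.4]
ee_rot: [179.9, 0.5, -92.9]
force: [1.5, -0.2, 0.3]
gripper_width: 15.5
```

```bash
python3 - <<'E'
from workcell import telemetry, imaging
import cv2,pickle
s=telemetry.state();f=imaging.grab_frame('wrist');pickle.dump((s,f),open('w2.pkl','wb'))
print(s['time_s'],s['ee_pos'],s['ee_rot'],s['gripper_width'],s['force'],s['qpos'])
cv2.imwrite('pics/w2.png',f['pixels'][:,:,::-1])
E
```

```text
3.4833 [511.9289257  -74.23576402 271.3524946 ] [179.90465685   0.53991201 -92.92506332] 15.470449652348426 [ 1.53177938 -0.18481653  0.33876931] [ -9.67198339  20.40767493 107.98869425   0.66836252  51.76364562
  82.83824057]
```

View pics/w2.png

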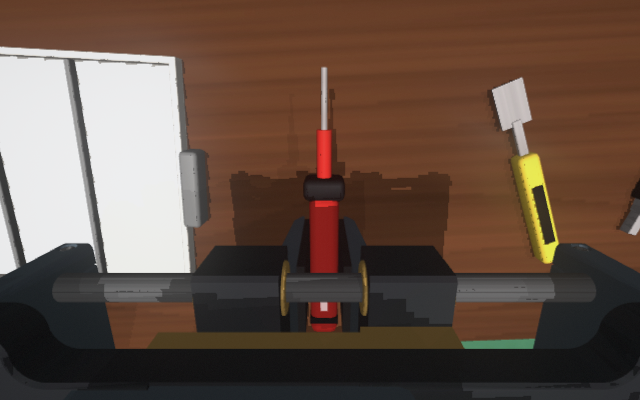

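Emit:
{"method": "jog_arm", "body": {
  "series": [
    [[2, 30, 0], [0, 0, -0.01], 0],
    [[5, 65, 0], [0, 0, -0.02], 0],
    [[8, 100, 0], [0, 0, -0.03], 0],
    [[10, 137, 0], [0, 0, -0.045], 0],
    [[12, 170, 0], [0, 0, -0.054], 0]
  ]
}}

```text
time_s: 3.95
ee_pos: [524.0, 101.5, 272.9]
ee_rot: [-180.0, 0.7, -95.9]
force: [0.7, 0.4, -0.8]
gripper_width: 15.5
```

Emit:
{"method": "jog_arm", "body": {
  "series": [
    [[3, 35, 0], [0, 0, 0], 0],
    [[6, 70, 0], [0, 0, 0], 0],
    [[9, 100, -5], [0, 0, 0], 0],
    [[9, 120, -15], [0, 0, 0], 0],
    [[9, 125, -25], [0, 0, 0], 0]
  ]
}}

```text
time_s: 4.37
ee_pos: [533.1, 229.6, 248.0]
ee_rot: [-179.9, 0.8, -95.7]
force: [0.4, 0.2, -0.1]
gripper_width: 15.8
```

```bash
python3 - <<'E'
from workcell import telemetry, imaging
import cv2,pickle
s=telemetry.state();f=imaging.grab_frame('wrist');pickle.dump((s,f),open('w3.pkl','wb'))
print(s['time_s'],s['ee_pos'],s['ee_rot'],s['gripper_width'],s['force'],s['qpos'])
cv2.imwrite('pics/w3.png',f['pixels'][:,:,::-1])
E
```

```text
4.3667 [533.09793374 229.56186019 248.04532012] [-179.87108999    0.84159782  -95.74451697] 15.78683262242225 [ 0.37585806  0.18070584 -0.0705718 ] [ 21.99135648  26.66814113 101.27056864   0.87444309  51.55873715
 117.1961657 ]
```

View pics/w3.png

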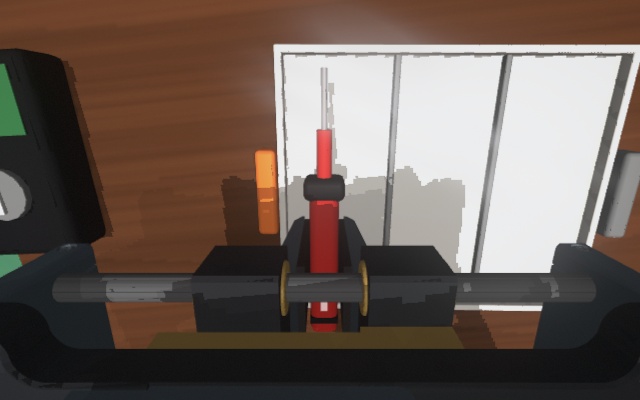

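```bash
python3 - <<'E'
from h import *
s,f=pickle.load(open('w3.pkl','rb'));R,t=wristRt(f,s)
print(cast(f,[(398,55),(387,250)],11,R,t).round(1).tolist(),cast(f,[(506.5,57),(482,290)],11,R,t).round(1).tolist(),cast(f,[(275,45),(638,48)],14,R,t).round(1).tolist(),cast(f,[(280,230)],14,R,t).round(1).tolist())
P=cast(f,[(398,55),(387,250)],11,R,t)[:,:2];Q=cast(f,[(506.5,57),(482,290)],11,R,t)[:,:2]
C=np.array([545.5,147]);x=np.array([np.cos(np.radians(-6)),np.sin(np.radians(-6))]);y=np.array([-x[1],x[0]])
for p in list(P)+list(Q)+list(cast(f,[(275,45),(638,48),(280,230)],14,R,t)[:,:2]): print(((p-C)@x).round(1),((p-C)@y).round(1))
for n in (P,Q): d=n[0]-n[1];print(np.degrees(np.arctan2(d[1],d[0])))
E
```

```text
[[637.9, 175.1, 11.0], [504.1, 188.1, 11.0]] [[629.8, 107.5, 11.0], [463.5, 116.8, 11.0]] [[651.0, 251.2, 14.0], [626.5, 29.9, 14.0]] [[528.7, 265.1, 14.0]]
88.9 37.6
-45.5 36.6
87.9 -30.5
-78.4 -38.6
94.0 114.7
92.8 -108.0
-29.0 115.7
-5.547133463324465
-3.182017219857738
```

Emit:
{"method": "jog_arm", "body": {
  "series": [
    [[0, -5, 0], [0, 0, -0.004], 0],
    [[0, -9, -10], [0, 0, -0.004], 0],
    [[0, -10, -20], [0, 0, -0.004], 0],
    [[0, -10, -30], [0, 0, -0.004], 0],
    [[0, -10, -36], [0, 0, -0.004], 0]
  ]
}}

```text
time_s: 4.83
ee_pos: [532.0, 217.1, 208.1]
ee_rot: [179.8, 0.6, -96.1]
force: [0.4, -0.4, 0.6]
gripper_width: 15.6
```

Emit:
{"method": "jog_arm", "body": {
  "series": [
    [[0, 2, -1], [0, 0, 0], 0],
    [[0, 2, -2.5], [0, 0, 0], 0],
    [[0, 2, -4], [0, 0, 0], 0],
    [[0, 2, -5], [0, 0, 0], 0],
    [[0, 2, -5.5], [0, 0, 0], 0]
  ]
}}

```text
time_s: 5.25
ee_pos: [532.1, 219.3, 202.7]
ee_rot: [179.8, 0.6, -96.1]
force: [0.2, 0.1, 0.0]
gripper_width: 15.8
```

Emit:
{"method": "jog_arm", "body": {
  "series": [
    [[0, 0, -0.4], [0, 0, 0], 0],
    [[0, 0, -0.8], [0, 0, 0], 0],
    [[0, 0, -1.2], [0, 0, 0], 0],
    [[0, 0, -1.2], [0, 0, 0], 0],
    [[0, 0, -1.2], [0, 0, 0], 0]
  ]
}}

```text
time_s: 5.67
ee_pos: [532.1, 219.3, 201.9]
ee_rot: [179.8, 0.7, -96.1]
force: [-0.1, -0.7, 2.0]
gripper_width: 15.7
```

Emit:
{"method": "jog_arm", "body": {
  "series": [
    [[0, 0, 0], [0, 0, 0], 0.2],
    [[0, 0, 0], [0, 0, 0], 0.25],
    [[0, 0, 0], [0, 0, 0], 0.28],
    [[0, 0, 0], [0, 0, 0], 0.28],
    [[0, 0, 0], [0, 0, 0], 0.28]
  ]
}}

```text
time_s: 6.08
ee_pos: [532.1, 219.3, 201.8]
ee_rot: [179.8, 0.6, -96.1]
force: [0.6, -0.5, -0.3]
gripper_width: 25.5
```

Emit:
{"method": "jog_arm", "body": {
  "series": [
    [[0, 0, 5], [0, 0, 0], 0.28],
    [[0, 0, 20], [0, 0, 0], 0.28],
    [[0, 0, 45], [0, 0, 0], 0.3],
    [[0, 0, 80], [0, 0, 0], 0.6],
    [[0, -10, 115], [0, 0, 0], 0.8]
  ]
}}

```text
time_s: 6.5
ee_pos: [531.9, 210.1, 317.7]
ee_rot: [179.7, 0.7, -96.0]
force: [-0.7, -0.1, -0.3]
gripper_width: 37.9
```

```bash
python3 - <<'E'
from workcell import telemetry, imaging
import cv2,pickle
s=telemetry.state();f=imaging.grab_frame('wrist');pickle.dump((s,f),open('w4.pkl','wb'))
print(s['time_s'],s['ee_pos'],s['ee_rot'],s['gripper_width'],s['force'],s['qpos'])
cv2.imwrite('pics/w4.png',f['pixels'][:,:,::-1])
E
```

```text
6.5 [531.86298579 210.09417134 317.71105974] [179.72637463   0.65138936 -96.01859267] 37.88710948428446 [-0.74111549 -0.11457512 -0.31852741] [ 20.22380836  21.90356324  97.52195422   0.81001973  60.53433876
 115.84263744]
```

View pics/w4.png

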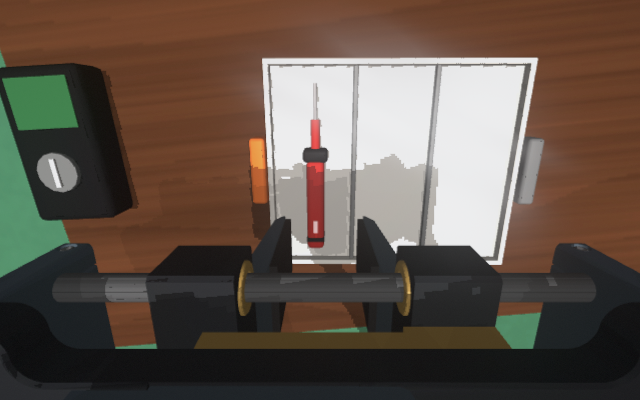

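Emit:
{"method": "jog_arm", "body": {
  "series": [
    [[-2, -25, 0], [0, 0, 0.05], 0.8],
    [[-4, -60, 0], [0, 0, 0.1], 0.8],
    [[-6, -98, 0], [0, 0, 0.2], 0.8],
    [[-8, -138, 0], [0, 0, 0.3], 0.8],
    [[-9, -178, 0], [0, 0, 0.4], 0.8]
  ]
}}

```text
time_s: 6.97
ee_pos: [523.9, 29.4, 326.0]
ee_rot: [-179.5, 0.9, -72.8]
force: [0.7, -0.0, -0.1]
gripper_width: 72.2
```

Emit:
{"method": "jog_arm", "body": {
  "series": [
    [[-2, -40, 0], [0, 0, 0.02], 0.8],
    [[-4, -80, 0], [0, 0, 0.02], 0.8],
    [[-7, -120, 0], [0, 0, 0.02], 0.8],
    [[-9, -158, 0], [0, 0, 0.02], 0.8],
    [[-10, -190, -5], [0, 0, 0.02], 0.8]
  ]
}}

```text
time_s: 7.38
ee_pos: [513.5, -163.2, 322.1]
ee_rot: [-179.4, 0.8, -71.7]
force: [1.6, 1.1, 0.4]
gripper_width: 72.9
```

Emit:
{"method": "jog_arm", "body": {
  "series": [
    [[-1, -30, -10], [-0.005, 0.002, 0], 0.8],
    [[-3, -58, -25], [-0.01, 0.004, 0], 0.8],
    [[-4, -74, -50], [-0.016, 0.006, 0], 0.8],
    [[-4, -78, -80], [-0.016, 0.006, 0], 0.8],
    [[-4, -78, -102], [-0.016, 0.006, 0], 0.8]
  ]
}}

```text
time_s: 7.8
ee_pos: [508.9, -242.7, 218.5]
ee_rot: [180.0, 0.0, -71.9]
force: [-0.4, 0.4, -0.5]
gripper_width: 73.1
```

```bash
python3 - <<'E'
from workcell import telemetry, imaging
import cv2,pickle
s=telemetry.state();f=imaging.grab_frame('wrist');pickle.dump((s,f),open('w5.pkl','wb'))
print(s['time_s'],s['ee_pos'],s['ee_rot'],s['gripper_width'],s['force'],s['qpos'])
cv2.imwrite('pics/w5.png',f['pixels'][:,:,::-1])
E
```

```text
7.8 [ 508.91553279 -242.71959367  218.54922842] [ 1.79980040e+02  1.25259571e-02 -7.18537928e+01] 73.07833524457926 [-0.38096067  0.41349487 -0.54046926] [-2.66654651e+01  2.76183094e+01  1.05070601e+02 -7.04584350e-03
  4.73340774e+01  4.51931016e+01]
```

View pics/w5.png

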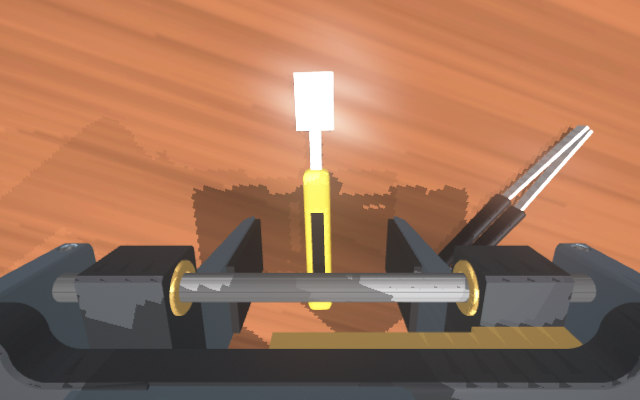

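Emit:
{"method": "jog_arm", "body": {
  "series": [
    [[0, 0, -10], [0, 0, 0], 0.8],
    [[0, 0, -20], [0, 0, 0], 0.5],
    [[0, 0, -20], [0, 0, 0], 0.2],
    [[0, 0, -20], [0, 0, 0], 0],
    [[0, 0, -20], [0, 0, 0], 0]
  ]
}}

```text
time_s: 8.27
ee_pos: [507.9, -241.2, 195.4]
ee_rot: [179.7, 0.3, -71.8]
force: [0.1, 0.1, 0.8]
gripper_width: 49.2
```

Emit:
{"method": "jog_arm", "body": {
  "series": [
    [[0, 0, 0], [0, 0, 0], 0],
    [[0, 0, 0], [0, 0, 0], 0],
    [[0, 0, 0], [0, 0, 0], 0],
    [[0, 0, 0], [0, 0, 0], 0],
    [[0, 0, 0], [0, 0, 0], 0]
  ]
}}

```text
time_s: 8.68
ee_pos: [507.9, -241.2, 195.6]
ee_rot: [179.7, 0.3, -71.8]
force: [0.1, -0.6, 2.1]
gripper_width: 15.8
```

Emit:
{"method": "jog_arm", "body": {
  "series": [
    [[0, 0, 0], [0, 0, 0], 0],
    [[0, 0, 0], [0, 0, 0], 0],
    [[0, 0, 0], [0, 0, 0], 0],
    [[0, 0, 0], [0, 0, 0], 0],
    [[0, 0, 0], [0, 0, 0], 0]
  ]
}}

```text
time_s: 9.1
ee_pos: [507.8, -241.2, 195.6]
ee_rot: [179.7, 0.3, -71.8]
force: [-0.4, 0.6, 0.3]
gripper_width: 15.9
```

Emit:
{"method": "jog_arm", "body": {
  "series": [
    [[0, 0, 8], [0, 0, 0], 0],
    [[0, 0, 22], [0, 0, 0], 0],
    [[0, 10, 45], [0, 0, -0.03], 0],
    [[2, 32, 65], [0, 0, -0.08], 0],
    [[4, 65, 75], [0, 0, -0.15], 0]
  ]
}}

```text
time_s: 9.52
ee_pos: [512.7, -177.3, 273.5]
ee_rot: [180.0, 0.1, -80.7]
force: [1.2, 0.0, -0.5]
gripper_width: 15.9
```

Emit:
{"method": "jog_arm", "body": {
  "series": [
    [[2, 35, 0], [0, 0, -0.08], 0],
    [[4, 70, 0], [0, 0, -0.16], 0],
    [[6, 105, 0], [0, 0, -0.22], 0],
    [[8, 140, 0], [0, 0, -0.27], 0],
    [[10, 175, 0], [0, 0, -0.27], 0]
  ]
}}

```text
time_s: 9.93
ee_pos: [522.4, -0.8, 274.1]
ee_rot: [-180.0, 0.1, -96.3]
force: [1.2, -0.7, 0.1]
gripper_width: 16.0
```

```bash
python3 - <<'E'
from workcell import telemetry, imaging
import cv2,pickle
s=telemetry.state();f=imaging.grab_frame('wrist');pickle.dump((s,f),open('w6.pkl','wb'))
print(s['time_s'],s['ee_pos'],s['ee_rot'],s['gripper_width'],s['force'],s['qpos'])
cv2.imwrite('pics/w6.png',f['pixels'][:,:,::-1])
E
```

```text
9.9333 [522.4495981   -0.77437632 274.14525085] [-1.79996170e+02  1.41823515e-01 -9.63125878e+01] 15.980109952589816 [ 1.18956138 -0.65765395  0.06871388] [ -1.38529869  20.584027   107.18261383   0.17836648  52.21749654
  94.81803427]
```

View pics/w6.png

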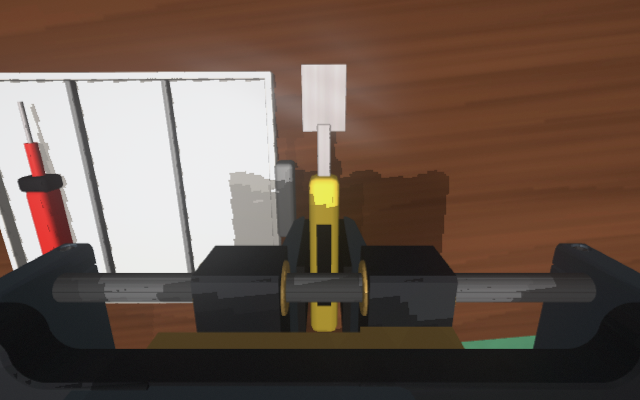

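Emit:
{"method": "jog_arm", "body": {
  "series": [
    [[1, 35, 0], [0, 0, 0], 0],
    [[2, 75, 0], [0, 0, 0], 0],
    [[3, 112, -5], [0, 0, 0], 0],
    [[3, 140, -14], [0, 0, 0], 0],
    [[3, 149, -24], [0, 0, 0], 0]
  ]
}}

```text
time_s: 10.4
ee_pos: [525.9, 156.3, 250.8]
ee_rot: [-179.9, 0.5, -95.9]
force: [0.4, -0.4, -0.3]
gripper_width: 15.8
```

```bash
python3 - <<'E'
from workcell import telemetry, imaging
import cv2,pickle
s=telemetry.state();f=imaging.grab_frame('wrist');pickle.dump((s,f),open('w7.pkl','wb'))
print(s['time_s'],s['ee_pos'],s['ee_rot'],s['gripper_width'],s['force'],s['qpos'])
cv2.imwrite('pics/w7.png',f['pixels'][:,:,::-1])
E
```

```text
10.4 [525.86323161 156.2799499  250.78278262] [-179.86696987    0.49137038  -95.87629146] 15.778033161923295 [ 0.36066628 -0.37563132 -0.3347579 ] [ 15.24172221  24.13556746 105.37127884   0.53428211  50.19324075
 110.77760928]
```

View pics/w7.png

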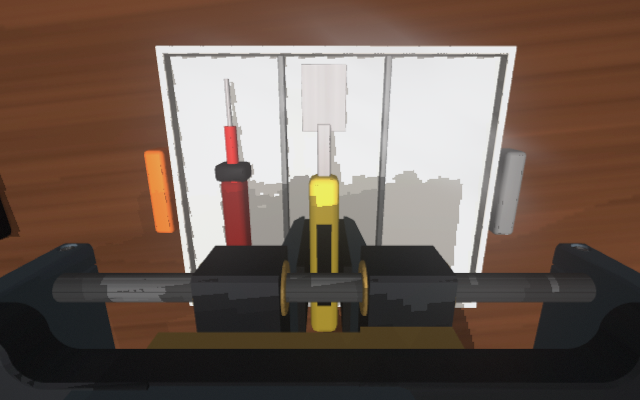

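Emit:
{"method": "jog_arm", "body": {
  "series": [
    [[0, -3, -4], [0, 0, 0], 0],
    [[0, -6, -15], [0, 0, 0], 0],
    [[0, -6, -27], [0, 0, 0], 0],
    [[0, -6, -36], [0, 0, 0], 0],
    [[0, -6, -41], [0, 0, 0], 0]
  ]
}}

```text
time_s: 10.87
ee_pos: [524.9, 148.1, 206.4]
ee_rot: [179.8, 0.3, -96.0]
force: [-1.2, -0.1, -1.0]
gripper_width: 16.0
```

Emit:
{"method": "jog_arm", "body": {
  "series": [
    [[0, 1.5, -1.5], [0, 0, 0], 0],
    [[0, 1.5, -3], [0, 0, 0], 0],
    [[0, 1.5, -5], [0, 0, 0], 0],
    [[0, 1.5, -6.5], [0, 0, 0], 0],
    [[0, 1.5, -7.5], [0, 0, 0], 0]
  ]
}}

```text
time_s: 11.28
ee_pos: [525.0, 149.6, 199.1]
ee_rot: [179.8, 0.3, -96.0]
force: [0.8, 0.2, -1.3]
gripper_width: 15.7
```

Emit:
{"method": "jog_arm", "body": {
  "series": [
    [[0, 0, -0.3], [0, 0, 0], 0],
    [[0, 0, -0.6], [0, 0, 0], 0],
    [[0, 0, -0.9], [0, 0, 0], 0],
    [[0, 0, -0.9], [0, 0, 0], 0],
    [[0, 0, -0.9], [0, 0, 0], 0]
  ]
}}

```text
time_s: 11.7
ee_pos: [525.1, 149.7, 198.6]
ee_rot: [179.8, 0.3, -96.0]
force: [-1.3, 0.0, 2.9]
gripper_width: 15.8
```

Contact is beginning at the expected height, so I'll release.

Emit:
{"method": "jog_arm", "body": {
  "series": [
    [[0, 0, 0], [0, 0, 0], 0.2],
    [[0, 0, 0], [0, 0, 0], 0.25],
    [[0, 0, 0], [0, 0, 0], 0.28],
    [[0, 0, 0], [0, 0, 0], 0.28],
    [[0, 0, 0], [0, 0, 0], 0.28]
  ]
}}

```text
time_s: 12.12
ee_pos: [525.0, 149.7, 198.5]
ee_rot: [179.8, 0.3, -96.0]
force: [0.2, 0.1, -0.1]
gripper_width: 25.4
```

Emit:
{"method": "jog_arm", "body": {
  "series": [
    [[0, 0, 5], [0, 0, 0], 0.28],
    [[0, 0, 20], [0, 0, 0], 0.28],
    [[0, 0, 45], [0, 0, 0], 0.3],
    [[0, 0, 80], [0, 0, 0], 0.6],
    [[0, -10, 115], [0, 0, 0], 0.8]
  ]
}}

```text
time_s: 12.53
ee_pos: [524.7, 140.5, 314.4]
ee_rot: [179.7, 0.4, -95.9]
force: [0.5, 0.9, -0.6]
gripper_width: 37.6
```

```bash
python3 - <<'E'
from workcell import telemetry, imaging
import cv2,pickle
s=telemetry.state();f=imaging.grab_frame('wrist');pickle.dump((s,f),open('w8.pkl','wb'))
print(s['time_s'],s['ee_pos'],s['ee_rot'],s['gripper_width'],s['force'],s['qpos'])
cv2.imwrite('pics/w8.png',f['pixels'][:,:,::-1])
E
```

```text
12.5333 [524.74819419 140.47671158 314.40771537] [179.73130999   0.35025605 -95.88770018] 37.550267810289824 [ 0.52242943  0.86542721 -0.61936006] [ 13.66179009  19.760244   101.50887078   0.49063619  58.86781756
 109.29450013]
```

View pics/w8.png

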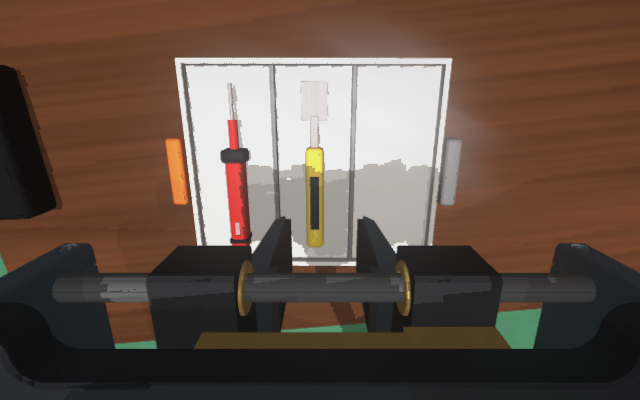

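Emit:
{"method": "jog_arm", "body": {
  "series": [
    [[0, -25, 0], [0, 0, -0.03], 0.8],
    [[0, -60, 0], [0, 0, -0.08], 0.8],
    [[1, -98, 0], [0, 0, -0.13], 0.8],
    [[1, -138, 0], [0, 0, -0.18], 0.8],
    [[2, -178, 0], [0, 0, -0.23], 0.8]
  ]
}}

```text
time_s: 13.0
ee_pos: [528.1, -40.4, 322.4]
ee_rot: [-179.5, 0.5, -109.2]
force: [0.5, 0.5, -0.4]
gripper_width: 72.7
```

Emit:
{"method": "jog_arm", "body": {
  "series": [
    [[0, -40, 0], [0, 0, 0], 0.8],
    [[1, -80, 0], [0, 0, 0], 0.8],
    [[1, -120, 0], [0, 0, 0], 0.8],
    [[2, -160, 0], [0, 0, 0], 0.8],
    [[2, -195, 0], [0, 0, 0], 0.8]
  ]
}}

```text
time_s: 13.42
ee_pos: [529.8, -237.9, 322.6]
ee_rot: [-179.4, 0.5, -109.2]
force: [0.5, 0.2, -0.4]
gripper_width: 73.1
```

Emit:
{"method": "jog_arm", "body": {
  "series": [
    [[0, -35, -5], [-0.002, 0.004, 0], 0.8],
    [[0, -70, -20], [-0.004, 0.008, 0], 0.8],
    [[0, -94, -40], [-0.005, 0.012, 0], 0.8],
    [[0, -101, -65], [-0.005, 0.012, 0], 0.8],
    [[0, -101, -88], [-0.005, 0.012, 0], 0.8]
  ]
}}

```text
time_s: 13.83
ee_pos: [529.4, -341.5, 233.8]
ee_rot: [-179.9, -0.0, -109.4]
force: [-0.1, 0.4, -0.5]
gripper_width: 72.9
```

```bash
python3 - <<'E'
from workcell import telemetry, imaging
import cv2,pickle
s=telemetry.state();f=imaging.grab_frame('wrist');pickle.dump((s,f),open('w9.pkl','wb'))
print(s['time_s'],s['ee_pos'],s['ee_rot'],s['gripper_width'],s['force'],s['qpos'])
cv2.imwrite('pics/w9.png',f['pixels'][:,:,::-1])
E
```

```text
13.8333 [ 529.42881932 -341.47501904  233.75005974] [-1.79851605e+02 -4.50001030e-02 -1.09422131e+02] 72.86661576756461 [-0.08913977  0.38718328 -0.54745908] [-3.38659379e+01  3.13788051e+01  9.48774937e+01 -8.15555606e-03
  5.35887724e+01  7.55609674e+01]
```

View pics/w9.png

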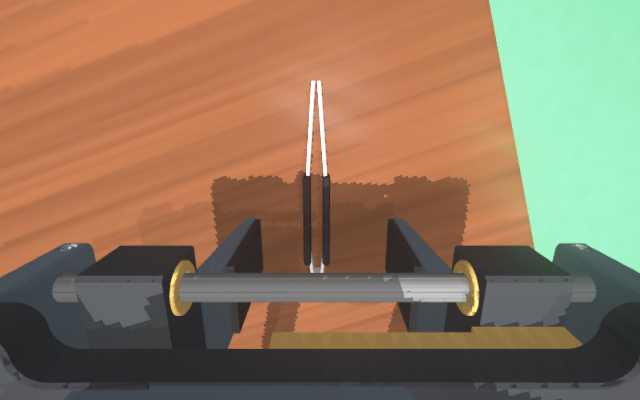

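Emit:
{"method": "jog_arm", "body": {
  "series": [
    [[0, 0, -12], [0, 0, 0], 0.7],
    [[0, 0, -25], [0, 0, 0], 0.5],
    [[0, 0, -33], [0, 0, 0], 0.4],
    [[0, 0, -35], [0, 0, 0], 0.35],
    [[0, 0, -35], [0, 0, 0], 0.35]
  ]
}}

```text
time_s: 14.3
ee_pos: [528.2, -339.4, 194.1]
ee_rot: [179.6, 0.1, -109.4]
force: [-0.4, 0.5, -0.1]
gripper_width: 42.5
```

Emit:
{"method": "jog_arm", "body": {
  "series": [
    [[0, 0, 2], [0, 0, 0], 0.2],
    [[0, 0, 2], [0, 0, 0], 0],
    [[0, 0, 2], [0, 0, 0], 0],
    [[0, 0, 2], [0, 0, 0], 0],
    [[0, 0, 2], [0, 0, 0], 0]
  ]
}}

```text
time_s: 14.72
ee_pos: [528.4, -339.4, 197.0]
ee_rot: [179.7, 0.1, -109.4]
force: [-0.4, 1.2, 3.5]
gripper_width: 17.4
```

Emit:
{"method": "jog_arm", "body": {
  "series": [
    [[0, 0, 0], [0, 0, 0], 0],
    [[0, 0, 0], [0, 0, 0], 0],
    [[0, 0, 0], [0, 0, 0], 0],
    [[0, 0, 0], [0, 0, 0], 0],
    [[0, 0, 0], [0, 0, 0], 0]
  ]
}}

```text
time_s: 15.13
ee_pos: [528.4, -339.3, 197.0]
ee_rot: [179.7, 0.1, -109.4]
force: [0.0, 0.4, 1.7]
gripper_width: 17.3
```

Emit:
{"method": "jog_arm", "body": {
  "series": [
    [[0, 0, 8], [0, 0, 0], 0],
    [[0, 0, 22], [0, 0, 0], 0],
    [[0, 10, 45], [0, 0, 0.02], 0],
    [[-1, 32, 65], [0, 0, 0.05], 0],
    [[-2, 65, 75], [0, 0, 0.1], 0]
  ]
}}

```text
time_s: 15.55
ee_pos: [527.1, -275.9, 274.7]
ee_rot: [180.0, -0.0, -103.7]
force: [1.9, 0.0, 0.3]
gripper_width: 17.7
```

Emit:
{"method": "jog_arm", "body": {
  "series": [
    [[-1, 35, 0], [0, 0, 0.03], 0],
    [[-2, 70, 0], [0, 0, 0.06], 0],
    [[-3, 108, 0], [0, 0, 0.1], 0],
    [[-4, 146, 0], [0, 0, 0.134], 0],
    [[-5, 185, 0], [0, 0, 0.134], 0]
  ]
}}

```text
time_s: 15.97
ee_pos: [521.6, -89.3, 275.3]
ee_rot: [-180.0, -0.0, -96.0]
force: [0.4, -0.2, 0.4]
gripper_width: 17.6
```

```bash
python3 - <<'E'
from workcell import telemetry, imaging
import cv2,pickle
s=telemetry.state();f=imaging.grab_frame('wrist');pickle.dump((s,f),open('w10.pkl','wb'))
print(s['time_s'],s['ee_pos'],s['ee_rot'],s['gripper_width'],s['force'],s['qpos'])
cv2.imwrite('pics/w10.png',f['pixels'][:,:,::-1])
E
```

```text
15.9667 [521.63353534 -89.34799731 275.28118607] [-1.79989903e+02 -1.24824559e-02 -9.59886353e+01] 17.59280915251746 [ 0.43704876 -0.15555262  0.35424102] [-1.09615385e+01  2.10369067e+01  1.06221443e+02 -1.45265633e-02
  5.27305098e+01  8.50358913e+01]
```

View pics/w10.png

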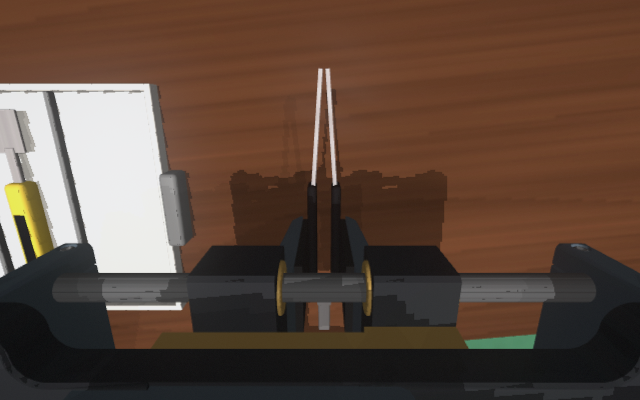

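Held straight. Going to the right lane: shift y about +165 with overshoot allowance.

Emit:
{"method": "jog_arm", "body": {
  "series": [
    [[-1, 37, 0], [0, 0, 0], 0],
    [[-2, 78, 0], [0, 0, 0], 0],
    [[-2, 118, -5], [0, 0, 0], 0],
    [[-2, 150, -14], [0, 0, 0], 0],
    [[-2, 163, -24], [0, 0, 0], 0]
  ]
}}

```text
time_s: 16.43
ee_pos: [518.9, 82.5, 251.6]
ee_rot: [180.0, 0.3, -95.7]
force: [-0.1, -0.4, -0.0]
gripper_width: 17.5
```

```bash
python3 - <<'E'
from workcell import telemetry, imaging
import cv2,pickle
s=telemetry.state();f=imaging.grab_frame('wrist');pickle.dump((s,f),open('w11.pkl','wb'))
print(s['time_s'],s['ee_pos'],s['ee_rot'],s['gripper_width'],s['force'],s['qpos'])
cv2.imwrite('pics/w11.png',f['pixels'][:,:,::-1])
E
```

```text
16.4333 [518.90813948  82.47807809 251.62862033] [179.96418415   0.33837927 -95.68450759] 17.539386480779363 [-0.14391558 -0.44886381 -0.00353503] [  7.6841388   22.39033831 108.3032154    0.44540348  49.26390885
 103.07800552]
```

View pics/w11.png

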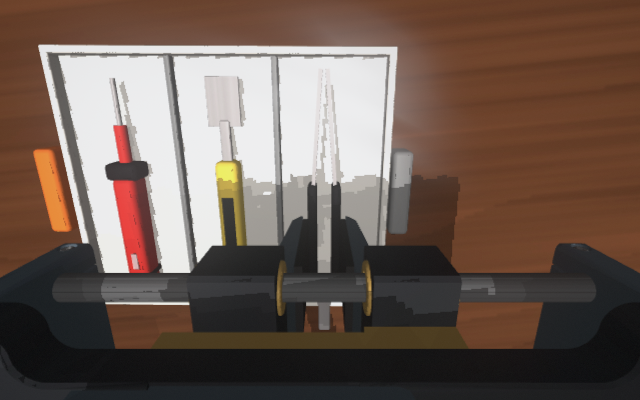

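Emit:
{"method": "jog_arm", "body": {
  "series": [
    [[0, 0, -4], [0, 0, -0.004], 0],
    [[0, 0, -15], [0, 0, -0.004], 0],
    [[0, 0, -27], [0, 0, -0.004], 0],
    [[0, 0, -36], [0, 0, -0.004], 0],
    [[0, 0, -41], [0, 0, -0.004], 0]
  ]
}}

```text
time_s: 16.9
ee_pos: [518.1, 81.4, 207.3]
ee_rot: [179.6, 0.3, -96.0]
force: [0.4, -0.0, 0.4]
gripper_width: 17.7
```

Emit:
{"method": "jog_arm", "body": {
  "series": [
    [[0, -1, -1.5], [0.005, 0, 0], 0],
    [[0, -1, -3], [0.005, 0, 0], 0],
    [[0, -1, -5], [0.005, 0, 0], 0],
    [[0, -1, -6.5], [0.005, 0, 0], 0],
    [[0, -1, -7], [0.005, 0, 0], 0]
  ]
}}

```text
time_s: 17.32
ee_pos: [518.2, 80.3, 200.4]
ee_rot: [179.6, 0.5, -96.0]
force: [0.4, -0.0, -0.9]
gripper_width: 17.8
```

Emit:
{"method": "jog_arm", "body": {
  "series": [
    [[0, 0, -0.3], [0, 0, 0], 0],
    [[0, 0, -0.5], [0, 0, 0], 0],
    [[0, 0, -0.7], [0, 0, 0], 0],
    [[0, 0, -0.7], [0, 0, 0], 0],
    [[0, 0, -0.7], [0, 0, 0], 0]
  ]
}}

```text
time_s: 17.73
ee_pos: [518.3, 80.4, 200.0]
ee_rot: [179.6, 0.6, -96.0]
force: [-0.9, 0.2, 1.6]
gripper_width: 17.9
```

Emit:
{"method": "jog_arm", "body": {
  "series": [
    [[0, 0, -0.3], [0, 0, 0], 0],
    [[0, 0, -0.6], [0, 0, 0], 0],
    [[0, 0, -0.6], [0, 0, 0], 0],
    [[0, 0, -0.6], [0, 0, 0], 0],
    [[0, 0, -0.6], [0, 0, 0], 0]
  ]
}}

```text
time_s: 18.15
ee_pos: [518.3, 80.4, 200.0]
ee_rot: [179.7, 0.6, -96.0]
force: [-1.5, -0.1, 6.1]
gripper_width: 17.7
```

Emit:
{"method": "jog_arm", "body": {
  "series": [
    [[0, 0, 0], [0, 0, 0], 0.2],
    [[0, 0, 0], [0, 0, 0], 0.26],
    [[0, 0, 0], [0, 0, 0], 0.3],
    [[0, 0, 0], [0, 0, 0], 0.3],
    [[0, 0, 0], [0, 0, 0], 0.3]
  ]
}}

```text
time_s: 18.57
ee_pos: [518.2, 80.4, 199.8]
ee_rot: [179.6, 0.6, -96.0]
force: [-0.6, 0.6, -0.1]
gripper_width: 27.1
```

Emit:
{"method": "jog_arm", "body": {
  "series": [
    [[0, 0, 5], [0, 0, 0], 0.3],
    [[0, 0, 20], [0, 0, 0], 0.3],
    [[0, 0, 45], [0, 0, 0], 0.3],
    [[0, 0, 80], [0, 0, 0], 0.5],
    [[0, 10, 120], [0, 0, 0], 0.5]
  ]
}}

```text
time_s: 18.98
ee_pos: [517.6, 89.5, 319.9]
ee_rot: [179.4, 0.5, -96.0]
force: [1.5, 0.4, -0.0]
gripper_width: 37.9
```

Emit:
{"method": "jog_arm", "body": {
  "series": [
    [[-20, 20, 10], [0, 0, 0], 0.5],
    [[-40, 40, 30], [0, 0, 0], 0.5],
    [[-60, 55, 50], [0, 0, 0], 0.5],
    [[-70, 65, 60], [0, 0, 0], 0.5],
    [[-70, 65, 60], [0, 0, 0], 0.5]
  ]
}}

```text
time_s: 19.4
ee_pos: [446.1, 155.8, 382.8]
ee_rot: [179.6, 0.6, -95.9]
force: [0.8, -0.2, -0.4]
gripper_width: 45.6
```

```bash
python3 - <<'E'
from workcell import telemetry, imaging
import cv2,pickle
s=telemetry.state();f=imaging.grab_frame('wrist');pickle.dump((s,f),open('w12.pkl','wb'))
print(s['time_s'],s['ee_pos'],s['ee_rot'],s['gripper_width'],s['force'],s['qpos'])
cv2.imwrite('pics/w12.png',f['pixels'][:,:,::-1])
for n in ['top','scene']:
    f=imaging.grab_frame(n);pickle.dump(f,open(n+'1.pkl','wb'));cv2.imwrite(f'pics/{n}1.png',f['pixels'][:,:,::-1])
E
```

```text
19.4 [446.08278414 155.8155836  382.81061934] [179.64420017   0.60788317 -95.90251059] 45.60735761727517 [ 0.75222723 -0.24267116 -0.43572934] [ 17.64508764  10.04953431 104.37291776   0.76762254  65.66280818
 113.22884469]
```

View pics/w12.png

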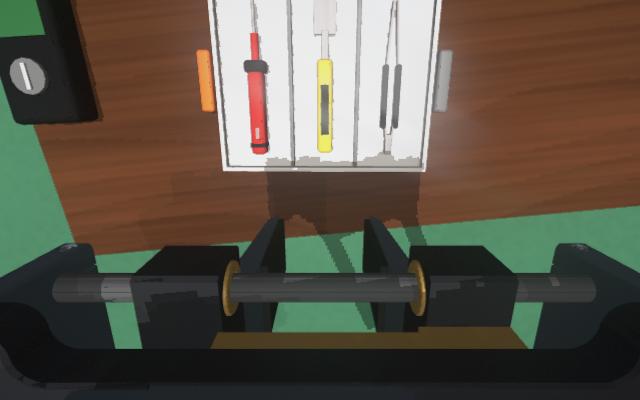

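View pics/scene1.png

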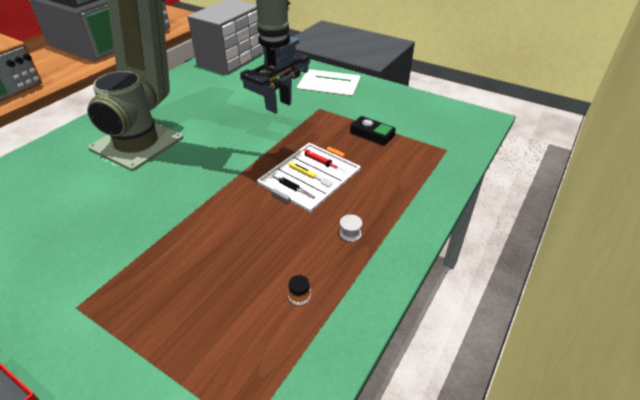

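View pics/top1.png

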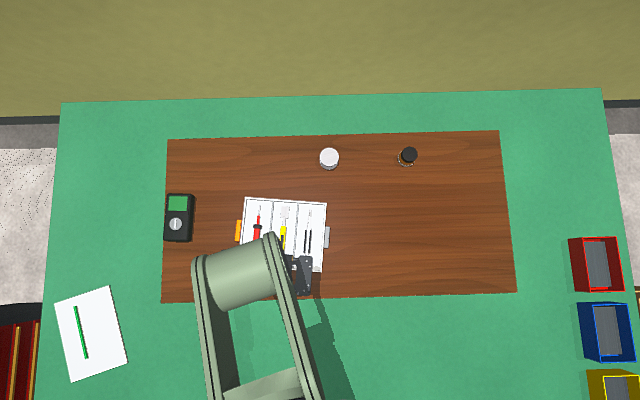

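```bash
python3 - <<'E'
from workcell import env
print(env.job_done())
E
```

```text
the job is handed in; nothing more can be done
None
```

The three tools are in the tray, one to a lane: the red probe beside the orange clip (the tray's +y end), the yellow spatula in the middle and the tweezers at the grey-clip end. I lowered each tool until it touched the lane floor, with 2 to 6 N of contact force. I then opened the gripper only a little and lifted straight up. The job was handed in after about 19.5 s of the 72 s allowed.

**Last checks:** in the wrist and scene pictures all three tools lie along their lanes, clear of the ribs and rim. The tool tips are cut off or faint in the final wrist view. I relied on earlier wrist views for the probe and spatula tips, and on the measured placing position for the tweezers. The jar, spool and meter look unmoved in the overhead and scene pictures, and the arm is clear of everything.

**Disagreements:** the cameras differed by a few mm on where the tray and tools were, which the lane width easily covers. No check failed.

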